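Unload the brass bush from its sprung clamp

TASK

Two drilling jigs stand on the machine table, one holding a brass bush and one a steel bush. Lift the sprung clamp arm over the brass bush until it passes its hold-open point and stays up by itself, then take the brass bush out and set it down upright in the blue tray without dropping it. Leave that clamp arm up, and leave the steel bush clamped.

Things in the scene. Friction and masses are not known exactly. Their poses are not given: they have to be found in the camera images.
- jig_a: Jig with the brass bush: grey base plate 240 x 80 x 15 mm, fixed. Origin on its underside below the bush, z up; the clamp's hinge line runs along y at x = +85, z = 80 mm, its grip lies at x = -70 mm when shut. Once open the arm stands just past upright over the hinge, up to 240 mm high: close the fingers along y on the bush, so the gripper stays clear of it.
- clamp (a joint): Clamp arm over the brass bush, a steel bar 16 mm wide. 0 = shut, level; grows as the grip rises and swings back over the hinge, to the stop at 1.85 rad. A spring pulls it shut (about 5 N at the grip when shut, less as it rises) up to the hold-open point near 1.1 rad; beyond, it pulls it open: the arm snaps to the stop and stays there.
- clamp_grip (a point): Centre of that arm's black cross-grip: a cylinder 24 mm in diameter, 34 mm long, along the hinge direction, 86 mm above the table when shut. Pinched from above by its two flat ends it turns between the fingers. Axes are the arm's: y along the hinge; when shut, z up and x level towards the hinge, whose line lies at (+155, 0, -6) mm in these axes.
- brass_bush: Yellow brass bush standing upright: barrel 32 mm in diameter on a flange 48 mm in diameter and 8 mm thick, 55 mm tall in all, 0.32 kg. Origin: centre of the underside, z up its axis. It stands on the jig base, 15 mm above the table, between four blocks 5 mm high with 3 mm of play; with the arm up it lifts straight out. Pinch the barrel above the flange.
- tray: Blue open plastic tray, fixed to the table, 170 by 170 mm outside and 30 mm high, walls and floor 5 mm thick, empty. Origin at the centre of its underside, x and y along its sides.
- other_clamp_grip (a point): Centre of the black cross-grip of the other, identical jig's clamp arm, shut on the grey steel bush of the same shape. To be left alone.

How it is judged (in metres and radians):
On the way, in this order (a step that is already met when the one before it is completed fails the run):
1. the clamp arm is raised past its hold-open point (joint above 1.35 rad) with the brass bush still in its nest (value of joint clamp above 1.35 rad and distance of brass_bush from where it was at the start of the episode below 0.02 m), for 0.2 s.
2. the brass bush is lifted out of the jig (more than 40 mm up) while the clamp arm stays up (value of joint clamp above 1.35 rad and height (world z) of brass_bush above 0.055 m), for 0.1 s.
At the end, for the whole second after the job is handed in: The brass bush stands at rest on the tray's floor (within 65 mm of its centre along each side, underside less than 15 mm above the tray's underside), upright within 10 degrees; its clamp arm stands open by itself (above 1.35 rad); the other clamp's grip is within 30 mm of where it was (x of brass_bush in the frame of tray between -0.065 and 0.065 m and y of brass_bush in the frame of tray between -0.065 and 0.065 m and z of brass_bush in the frame of tray below 0.015 m and angle between brass_bush's own z axis and vertical below 0.17 rad and linear speed of brass_bush below 0.02 m/s and value of joint clamp above 1.35 rad and distance of other_clamp_grip from where it was at the start of the episode below 0.03 m); the robot touches nothing.
It fails at once if the steel bush's clamp is opened (its grip moved more than 30 mm) (distance of other_clamp_grip from where it was at the start of the episode above 0.03 m).
It fails at once if the brass bush is dropped into the tray: free in the air over the tray, with its underside more than 40 mm above the tray's underside (z of brass_bush in the frame of tray above 0.04 m and horizontal distance between brass_bush and tray below 0.1 m and contact force between brass_bush and anything else below 0.05 N).
It also fails if it takes over 59 s, if anything falls off the work surface, if the arm or the gripper's body presses on something with over 40 N, if the wrist force passes 120 N, or if a joint passes its speed limit or range.

ROBOT

A 6-joint arm with a two-finger parallel gripper is mounted at the origin on the work surface. World frame = base frame: x ahead of the robot, y to its left, z up, the work surface at z = 0. Lengths are in mm, angles in rad, forces in N, time in s.
With the tool pointing down it reaches from about 350 to 875 mm from the base axis. Payload 4.2 kg.
Tool frame: the origin (TCP) lies on the mounting face of the last link; the fingertips stand 173 mm ahead of it and the grasp point (between the pads) lies 155 mm ahead of it (tcp_to_grasp is the distance from the TCP to the grasp point, in mm); z points along the fingers, y is the direction in which the jaws open and shut (so a half turn about z gives the same grasp; the last joint's range is limited). The gripper opens to 85 mm and grips with 20 to 120 N. Pads are 22 mm wide; open, the fingers measure 114 mm over their backs; the gripper's body (76 mm by 85 mm) begins 54 mm behind the grasp point. The pads swing forward as they close: fully open they stand 13 mm farther back than shut.
Start: joints at [-0.845, 0.385, 0.008, 0, -1.194, -0.259], TCP at [281.281, -558.105, 404.712] pointing down, gripper open.
Joint ranges: [-3.14, 3.14], [-1.21, 2.06], [-1.07, 1.41], [-3.16, 2.05], [-2.99, -0.16], [-3.1, 3.1]. Speed limits (rad/s): [2.79, 2.79, 3.14, 3.14, 3.14, 3.14].

INTERFACE

Orientations are given as a unit quaternion [x, y, z, w].
In Python, from bench import * gives the robot as it stands. The module is installed in compiled form; this text tells all that it offers.
- The arm moves only by the tool apply_moves, never from a script. Its arguments are lists of equal length, an entry for each row: "fingers": the closure, from 0 (fully open) to 1 (shut); "dp": the shift along the world's x, y, z in cm, a list of three; "yaw": the turn about the world's z in degrees. A call has 1 to 10 rows; each row is the pose to reach, as a shift and turn from the pose measured when the call began; what a row does not reach only later rows make up. A row lasts 1/10 s, in which the tool goes at most 50 mm and 8.59 degrees, less where a joint would pass 70% of its speed; a pose out of reach is approached as far as the arm can. A call with a gripper value outside its range is refused whole. The fingers move at their own pace and stop on an object; the grip force is fixed at half the most. Time passes only in rows, so rows that repeat a pose let the fingers close. It gives the time, the measured TCP pose, the force and the opening at its end, in the units of the state.
- read_state(): the state, without advancing time (a new reading comes with each control period).
- get_image(name): name is "side" or "top"; returns a dict with "color" (480x640x3 uint8, blue, green, red), "mtx" (3x3 intrinsics, pixels), "k1" (the pictures are not rectified: a ray, as slopes to the right and down, at radius r is drawn at 1 + k1 r^2 times it, then the intrinsics apply), "camera_from_world" (4x4, takes a point from world to camera coordinates). Camera axes: x right, y down, z forward; pixel columns grow to the right and rows downward; lengths in mm; the calibration is good to about 2 mm. A picture is of the moment at which its call begins. There is no depth.
- job_done(): hands the job in, once; it reports no verdict.
The state is a dict: "clock": time; "joints": joint angles; "joint_vel": joint speeds; "joint_efforts": joint torques, N m; "position": TCP position; "ee_rot": TCP orientation; "contact_force": force on the tool from outside, world axes, zero at the start; "wrist_torque": the same for the moment, N m; "gripper_width": finger opening in mm.
Only numpy, scipy, OpenCV 4.12 (cv2) and the standard library are available. Lean on these libraries where they do the work, as an engineer would, in place of code of your own. Each camera call takes 0.05 s, during which the arm holds its last target. There are 200 camera calls.

## Working session

There is one attempt and no reset: what is moved stays moved. The work goes in short steps, Python scripts to look and compute and a tool call to move; the robot and the scene stay as the last step left them, time stands still between calls to the robot, and variables do not carry over. Pictures are saved under pics/ and viewed, about 8 in all and at most 12, crops included, and the job is handed in when it is done.

Besides the shell and the picture viewer there is one more tool, called after "Emit:" by a JSON object that holds its "api" and its "payload". apply_moves: Moves the arm, as the interface text tells. Its arguments: {"type":"object","properties":{"fingers":{"type":"array","items":{"type":"number"}},"dp":{"type":"array","items":{"type":"array","items":{"type":"number"}}},"yaw":{"type":"array","items":{"type":"number"}}},"required":["fingers","dp","yaw"]}

```bash
mkdir -p pics
cat > h.py <<'E'
from bench import *
import numpy as np, cv2
def snap(name,fn,crop=None,s=1):
    im=get_image(name); c=im["color"]
    np.savez(f"{name}.npz",**{k:im[k] for k in("mtx","k1","camera_from_world")}); cv2.imwrite(f"{name}_full.png",c)
    if crop: x0,y0,x1,y1=crop; c=cv2.resize(c[y0:y1,x0:x1],None,fx=s,fy=s,interpolation=cv2.INTER_CUBIC)
    cv2.imwrite(f"pics/{fn}.png",c)
def cal(name): d=np.load(f"{name}.npz"); return d["mtx"],float(d["k1"]),d["camera_from_world"]
def w(name,u,v,z):
    K,k1,T=cal(name); p=cv2.undistortPoints(np.array([[[u,v]]],float),K,np.array([k1,0,0,0.]))[0,0]
    R=T[:3,:3];o=-R.T@T[:3,3]; d=R.T@np.array([p[0],p[1],1]); return o+d*(z-o[2])/d[2]
def px(name,P):
    K,k1,T=cal(name); return cv2.projectPoints(np.array(P,float).reshape(-1,3),cv2.Rodrigues(T[:3,:3])[0],T[:3,3],K,np.array([k1,0,0,0.]))[0][:,0]
E
python3 -c "
from h import *
snap('top','t1');snap('side','s1')
for n in('top','side'):
  K,k,T=cal(n);print(n,k,(-T[:3,:3].T@T[:3,3]).round(),T[:3,:3].round(2).tolist())
print(read_state())"
```

```text
top -0.14040130949091972 [ 392.   16. 1077.] [[0.0, -1.0, -0.01], [-0.99, -0.0, -0.16], [0.16, 0.01, -0.99]]
side 0.0513850854944829 [471. 748. 680.] [[-1.0, -0.09, -0.01], [-0.04, 0.61, -0.79], [0.08, -0.79, -0.61]]
{'clock': 0.1, 'joints': array([-8.45431785e-01,  3.85498574e-01,  6.75458194e-03, -4.20358901e-04,
       -1.19401213e+00, -2.58559036e-01]), 'joint_vel': array([0.00124851, 0.00050531, 0.00250792, 0.00476276, 0.00100911,
       0.00011301]), 'joint_efforts': array([-7.74627224e-04, -3.93319666e+01,  1.88929331e+01,  4.19787258e+00,
       -2.60412089e-03, -7.81985932e-06]), 'position': array([ 281.19845315, -557.96756322,  403.71829181]), 'ee_rot': array([-2.31213806e-01,  9.72902450e-01,  9.55969444e-04, -2.90668822e-04]), 'contact_force': array([ 0.45932977,  0.81399892, -1.39384385]), 'wrist_torque': array([-0.05685016, -0.03242086,  0.0316934 ]), 'gripper_width': 84.97258181420175}
```

View pics/t1.png

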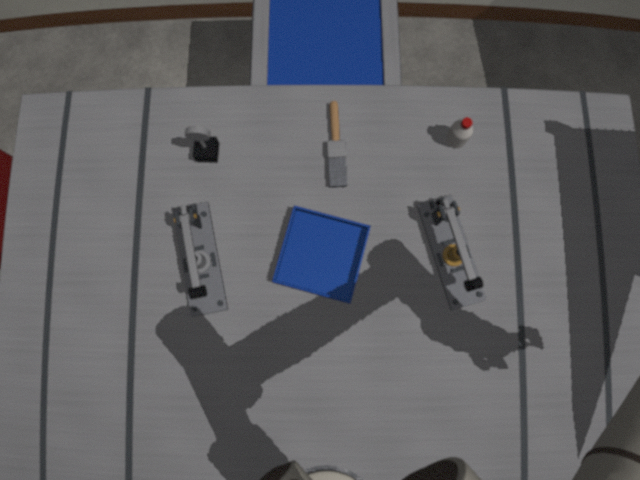

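View pics/s1.png

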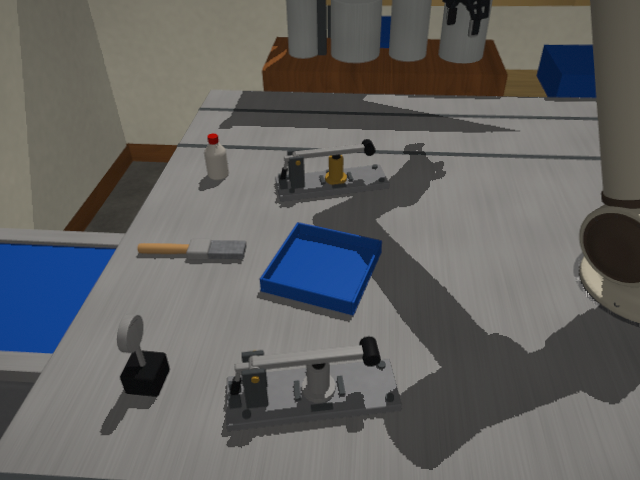

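The top view shows the brass jig at right: grip about (473,284), bush (453,255), hinge (446,207). The tray is centred near (321,254), and the steel jig is at left. I'll enlarge crops of the brass jig.

```bash
python3 -c "
from h import *
a=cv2.imread('top_full.png')[185:320,400:510];b=cv2.imread('side_full.png')[130:205,265:395]
a=cv2.resize(a,None,fx=4,fy=4,interpolation=2);b=cv2.resize(b,(353,204),interpolation=2)
o=np.zeros((540,800,3),np.uint8);o[:,:440]=a;o[:204,445:798]=b
cv2.imwrite('pics/c1.png',o)
print('grip',w('top',473,284,86),'bush',w('top',453,255,70))
print('tray',[w('top',*p,30).round() for p in((294,207),(369,227),(351,302),(273,281))])
print('base',[w('top',*p,15).round() for p in((487,298),(454,308),(415,202),(449,195))])
"
```

```text
grip [ 479.05558095 -290.54671311   86.        ] bush [ 539.76054749 -256.50269825   70.        ]
tray [array([649.,  69.,  30.]), array([606., -90.,  30.]), array([447., -50.,  30.]), array([491., 112.,  30.])]
base [array([ 455., -342.,   15.]), array([ 435., -269.,   15.]), array([ 664., -193.,   15.]), array([ 681., -269.,   15.])]
```

View pics/c1.png

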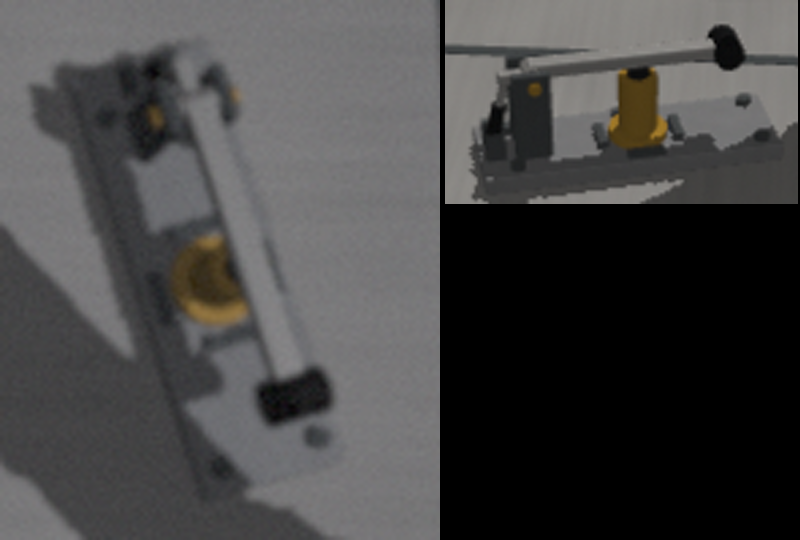

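```bash
cat > plan.py <<'E'
from h import *
a=np.radians(18.1); ex=np.array([np.cos(a),np.sin(a)])
g=w('top',473.5,284.2,86)
f=w('top',453.75,255.25,23)
print('grip',g,'side px',px('side',g),'flange',f,'grip from flange',f[:2]-70*ex, 'hinge',g[:2]+155*ex,f[:2]+85*ex)
E
python3 plan.py
```

```text
grip [ 478.65061383 -291.55130213   86.        ] side px [[366.74231534 146.51247485]] flange [ 546.11070681 -270.81782307   23.        ] grip from flange [ 479.5746056  -292.56517315] hinge [ 625.98055224 -243.39645554] [ 626.904544   -244.41032656]
```

Emit:
{"api": "apply_moves", "payload": {"fingers": [0, 0, 0, 0, 0, 0, 0, 0, 0, 0], "dp": [[2, 2.7, -1], [5, 6.6, -2.5], [8, 10.6, -4], [11, 14.6, -5.5], [14, 18.6, -7], [16.5, 22, -8.5], [18.5, 25, -9.5], [19.8, 26.6, -10.3], [19.8, 26.6, -10.3], [19.8, 26.6, -10.3]], "yaw": [-1, -2, -3, -4, -5.5, -7, -8.6, -8.6, -8.6, -8.6]}}

```text
clock: 1.1
position: [479.3, -291.7, 300.4]
ee_rot: [-0.158, 0.987, 0.001, -0.001]
contact_force: [0.3, -0.7, -0.4]
gripper_width: 85.7
```

Emit:
{"api": "apply_moves", "payload": {"fingers": [0, 0, 0, 0, 0.3, 0.6, 0.8, 0.8, 0.8, 0.8], "dp": [[0, 0, -2], [0, 0, -4], [0, 0, -6], [0, 0, -6.1], [0, 0, -6.1], [0, 0, -6.1], [0, 0, -6.1], [0, 0, -6.1], [0, 0, -6.1], [0, 0, -6.1]], "yaw": [0, 0, 0, 0, 0, 0, 0, 0, 0, 0]}}

```text
clock: 2.1
position: [479.3, -291.5, 240.8]
ee_rot: [-0.157, 0.988, 0.001, -0.0]
contact_force: [-0.4, 2.6, 5.6]
gripper_width: 33.0
```

```bash
python3 -c "
from h import *
snap('side','s2',(250,20,450,220),3)
print(read_state()['contact_force'],read_state()['gripper_width'])
a=np.radians(18.1)
for t in np.arange(0,1.61,.1):
  x=-155*np.cos(t)+6*np.sin(t)+155;z=155*np.sin(t)+6*np.cos(t)-6
  print(round(t,2),np.round([x*np.cos(a)/10,x*np.sin(a)/10,z/10],2).tolist())"
```

```text
[-1.07063712  2.90852398  4.68501538] 33.44221431372543
0.0 [0.0, 0.0, 0.0]
0.1 [0.13, 0.04, 1.54]
0.2 [0.41, 0.13, 3.07]
0.3 [0.83, 0.27, 4.55]
0.4 [1.39, 0.45, 5.99]
0.5 [2.08, 0.68, 7.36]
0.6 [2.9, 0.95, 8.65]
0.7 [3.83, 1.25, 9.84]
0.8 [4.88, 1.59, 10.94]
0.9 [6.02, 1.97, 11.91]
1.0 [7.25, 2.37, 12.77]
1.1 [8.56, 2.8, 13.49]
1.2 [9.93, 3.24, 14.06]
1.3 [11.34, 3.71, 14.5]
1.4 [12.79, 4.18, 14.78]
1.5 [14.26, 4.66, 14.9]
1.6 [15.73, 5.14, 14.88]
```

View pics/s2.png

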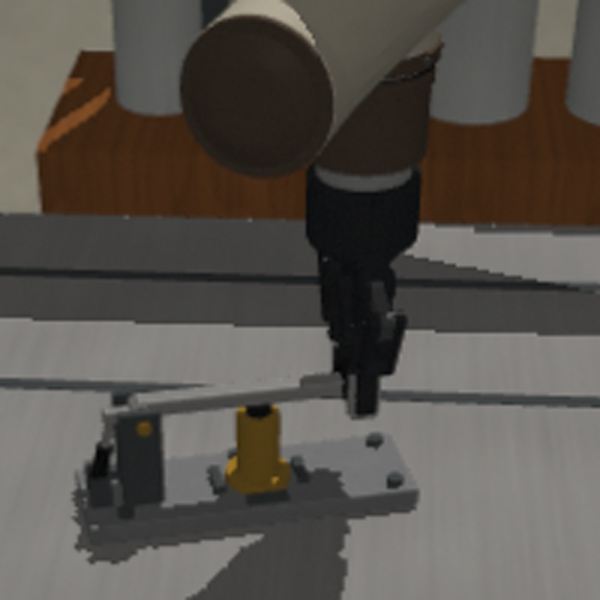

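The fingers hold the grip at 33 mm opening (crop about (360,395)). Next I lift along the arc.

Emit:
{"api": "apply_moves", "payload": {"fingers": [0.8, 0.8, 0.8, 0.8, 0.8, 0.8, 0.8, 0.8, 0.8, 0.8], "dp": [[0.1, 0, 0.8], [0.1, 0, 1.5], [0.4, 0.1, 3.1], [0.8, 0.3, 4.6], [1.4, 0.5, 6], [2.1, 0.7, 7.4], [2.9, 1, 8.7], [3.8, 1.3, 9.8], [4.9, 1.6, 10.9], [4.9, 1.6, 10.9]], "yaw": [0, 0, 0, 0, 0, 0, 0, 0, 0, 0]}}

```text
clock: 3.15
position: [529.0, -276.3, 351.0]
ee_rot: [-0.157, 0.988, -0.0, 0.0]
contact_force: [1.5, -7.0, -4.8]
gripper_width: 33.0
```

Emit:
{"api": "apply_moves", "payload": {"fingers": [0.8, 0.8, 0.8, 0.8, 0.8, 0.8, 0.8, 0.8, 0.8], "dp": [[1.1, 0.4, 0.9], [2.3, 0.8, 1.7], [3.6, 1.2, 2.4], [5, 1.7, 3], [6.4, 2.1, 3.4], [7.9, 2.6, 3.7], [9.3, 3.1, 3.8], [10, 3.3, 3.8], [10, 3.3, 3.8]], "yaw": [0, 0, 0, 0, 0, 0, 0, 0, 0]}}

```text
clock: 4.05
position: [630.1, -245.5, 390.9]
ee_rot: [-0.158, 0.987, -0.004, 0.002]
contact_force: [3.3, -9.7, -2.0]
gripper_width: 32.5
```

```bash
python3 -c "
from h import *
snap('side','s3',(220,0,450,220),2.6)"
```

```text
(no output)
```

View pics/s3.png

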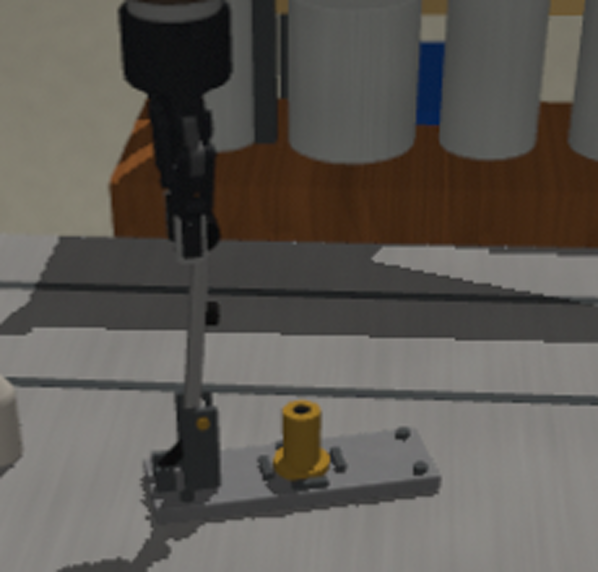

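The arm stands upright in the fingers and the bush is still in its nest (crop (302,440)). I'll open the fingers so the arm falls to its stop, then rise.

Emit:
{"api": "apply_moves", "payload": {"fingers": [0.4, 0, 0, 0, 0, 0, 0, 0, 0, 0], "dp": [[0, 0, 0], [0, 0, 0], [0, 0, 0], [0, 0, 0], [0, 0, 2], [0, 0, 4.5], [-1, -0.3, 7], [-3.5, -1.1, 7], [-7, -2.2, 7], [-8.4, -2.6, 7]], "yaw": [0, 0, 0, 0, 0, 0, 0, 0, 0, 0]}}

```text
clock: 5.1
position: [543.5, -271.8, 461.8]
ee_rot: [-0.157, 0.988, -0.003, 0.002]
contact_force: [-0.6, 0.3, 0.0]
gripper_width: 85.3
```

```bash
python3 -c "
from h import *
snap('side','s4',(220,0,450,220),2.6);snap('top','t4')
print(read_state()['position'])
a=cv2.imread('pics/s4.png')[:,:460];b=cv2.resize(cv2.imread('top_full.png')[180:320,400:500],None,fx=3.3,fy=3.3)
o=np.zeros((600,800,3),np.uint8);o[:a.shape[0],:460]=a;o[:b.shape[0],465:465+b.shape[1]]=b;cv2.imwrite('pics/m4.png',o)"
```

```text
[ 544.13513395 -271.8818745   461.99901717]
```

View pics/m4.png

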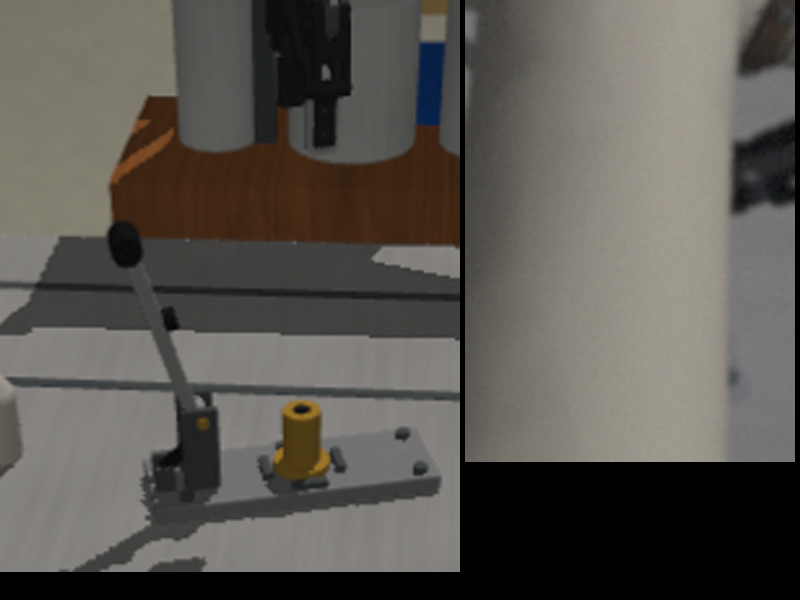

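The arm rests open on its stop, with its grip at crop (125,243), and the bush is in place with its top at crop (302,408). The robot hides the top view. I'll check the bush position from the side pixel.

```bash
python3 -c "
from h import *
print(w('side',336.2,156.9,70), px('side',[546,-271,70]))
P=np.array([w('top',*p,30) for p in((294,207),(369,227),(351,302),(273,281))]);print(P.mean(0))
d=np.load('top.npz')"
```

```text
[ 542.40646961 -271.44676915   70.        ] [[334.50145621 156.95155615]]
[548.21207372  10.2923825   30.        ]
```

Emit:
{"api": "apply_moves", "payload": {"fingers": [0, 0, 0, 0, 0, 0, 0, 0, 0, 0], "dp": [[0, 0, -3], [0, 0, -7], [0, 0, -11], [0, 0, -15], [0, 0, -18.5], [0, 0, -21.5], [0, 0, -23.5], [0, 0, -25], [0, 0, -25.6], [0, 0, -25.6]], "yaw": [0, 0, 0, 0, 0, 0, 0, 0, 0, 0]}}

```text
clock: 6.2
position: [544.7, -271.5, 204.9]
ee_rot: [-0.157, 0.988, -0.003, 0.002]
contact_force: [-0.4, -0.2, 0.2]
gripper_width: 85.5
```

Emit:
{"api": "apply_moves", "payload": {"fingers": [0.3, 0.5, 0.7, 0.8, 0.8, 0.8, 0.8, 0.8], "dp": [[0, 0, 0], [0, 0, 0], [0, 0, 0], [0, 0, 0], [0, 0, 0], [0, 0, 0], [0, 0, 0], [0, 0, 0]], "yaw": [0, 0, 0, 0, 0, 0, 0, 0]}}

```text
clock: 7.0
position: [545.0, -271.6, 205.9]
ee_rot: [-0.158, 0.988, -0.004, 0.002]
contact_force: [0.1, 0.2, 7.1]
gripper_width: 30.9
```

```bash
python3 -c "
from h import *
snap('side','s5',(220,0,450,220),2.6)"
```

```text
(no output)
```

View pics/s5.png

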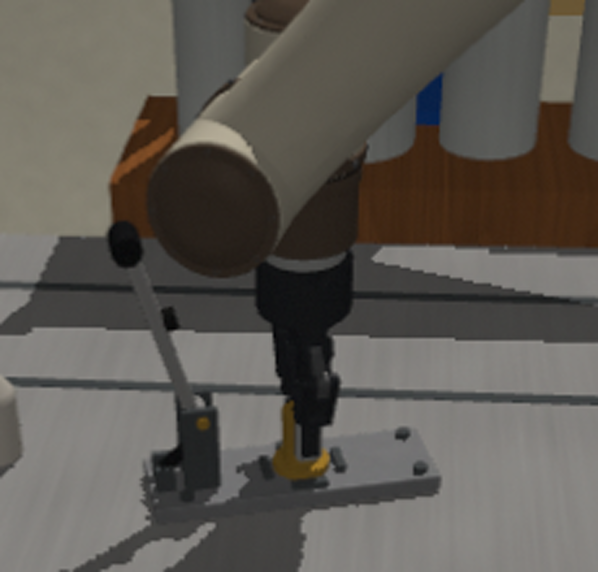

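Opening is 31 mm with the pads on the barrel just above the flange (crop (310,440)), and the clamp is still up. Now the lift.

Emit:
{"api": "apply_moves", "payload": {"fingers": [0.8, 0.8, 0.8, 0.8, 0.8, 0.8, 0.8, 0.8, 0.8, 0.8], "dp": [[0, 0, 0.3], [0, 0, 1], [0, 0, 2], [0, 0, 3.5], [0, 0, 5], [0, 0, 6.5], [0, 0, 8], [0, 0, 9], [0, 0, 10], [0, 0, 10]], "yaw": [0, 0, 0, 0, 0, 0, 0, 0, 0, 0]}}

```text
clock: 8.05
position: [545.3, -271.7, 307.5]
ee_rot: [-0.158, 0.987, -0.004, 0.004]
contact_force: [-0.2, -0.9, -3.0]
gripper_width: 31.2
```

Emit:
{"api": "apply_moves", "payload": {"fingers": [0.8, 0.8, 0.8, 0.8, 0.8, 0.8, 0.8, 0.8, 0.8, 0.8], "dp": [[0, 1.5, 0], [0, 4.5, 0], [0, 8, 0], [0, 12, 0], [0, 16, 0], [0, 20, 0], [0, 24, 0], [0, 26.5, 0], [0.3, 28, 0], [0.3, 28.2, 0]], "yaw": [0, 0, 0, 0, 0, 0, 0, 0, 0, 0]}}

```text
clock: 9.05
position: [548.4, 12.2, 307.1]
ee_rot: [-0.159, 0.987, -0.004, 0.004]
contact_force: [-0.3, 0.1, -3.4]
gripper_width: 30.8
```

```bash
python3 -c "
from h import *
snap('side','s6')
print(read_state()['position'],read_state()['gripper_width'],read_state()['contact_force'])"
```

```text
[548.2705766   11.37438612 307.07150434] 30.861070117204534 [ 0.73836179 -0.27432406 -3.34696241]
```

View pics/s6.png

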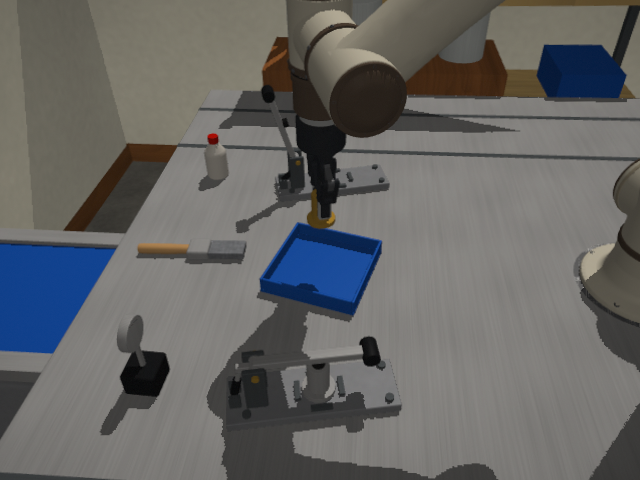

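The bush hangs upright in the gripper over the tray (about (321,213)) and the clamp is up. I'm lowering it now.

Emit:
{"api": "apply_moves", "payload": {"fingers": [0.8, 0.8, 0.8, 0.8, 0.8, 0.8, 0.8, 0.8, 0.8, 0.8], "dp": [[0, 0, -2], [0, 0, -4.5], [0, 0, -7], [0, 0, -8.8], [0, 0, -9.8], [0, 0, -10.3], [0, 0, -10.6], [0, 0, -10.8], [0, 0, -10.9], [0, 0, -10.9]], "yaw": [0, 0, 0, 0, 0, 0, 0, 0, 0, 0]}}

```text
clock: 10.1
position: [548.4, 11.5, 198.6]
ee_rot: [-0.159, 0.987, -0.004, 0.004]
contact_force: [1.1, 0.7, -3.6]
gripper_width: 30.8
```

Emit:
{"api": "apply_moves", "payload": {"fingers": [0.8, 0.8, 0.8], "dp": [[0, 0, -0.1], [0, 0, -0.2], [0, 0, -0.2]], "yaw": [0, 0, 0]}}

```text
clock: 10.4
position: [548.4, 11.5, 196.6]
ee_rot: [-0.159, 0.987, -0.004, 0.004]
contact_force: [0.0, -0.7, -3.5]
gripper_width: 30.8
```

Emit:
{"api": "apply_moves", "payload": {"fingers": [0.8, 0.8, 0.8], "dp": [[0, 0, -0.1], [0, 0, -0.15], [0, 0, -0.15]], "yaw": [0, 0, 0]}}

```text
clock: 10.7
position: [548.5, 11.5, 195.9]
ee_rot: [-0.159, 0.987, -0.004, 0.004]
contact_force: [-2.3, -0.3, 5.0]
gripper_width: 30.5
```

The force changed from −3.5 to +5 N, so the bush is on the floor. I'll release and rise.

Emit:
{"api": "apply_moves", "payload": {"fingers": [0.6, 0.4, 0.2, 0, 0, 0, 0, 0, 0, 0], "dp": [[0, 0, 0], [0, 0, 0], [0, 0, 0], [0, 0, 0], [0, 0, 0.5], [0, 0, 2], [0, 0, 5], [0, 0, 9], [0, 0, 13], [0, 0, 16]], "yaw": [0, 0, 0, 0, 0, 0, 0, 0, 0, 0]}}

```text
clock: 11.7
position: [548.6, 11.5, 359.2]
ee_rot: [-0.159, 0.987, -0.004, 0.006]
contact_force: [0.7, 0.1, -0.6]
gripper_width: 85.5
```

Emit:
{"api": "apply_moves", "payload": {"fingers": [0, 0, 0, 0, 0], "dp": [[0, 0, 2], [0, 0, 4], [0, 0, 4], [0, 0, 4], [0, 0, 4]], "yaw": [0, 0, 0, 0, 0]}}

```text
clock: 12.2
position: [548.2, 11.4, 397.9]
ee_rot: [-0.159, 0.987, -0.004, 0.005]
contact_force: [-0.3, 0.2, -0.7]
gripper_width: 85.2
```

```bash
python3 -c "
from h import *
snap('side','s7')
print(read_state()['position'],read_state()['contact_force'])"
```

```text
[548.27179785  11.46062075 397.80489727] [ 0.02607399 -0.23547571  0.06578804]
```

View pics/s7.png

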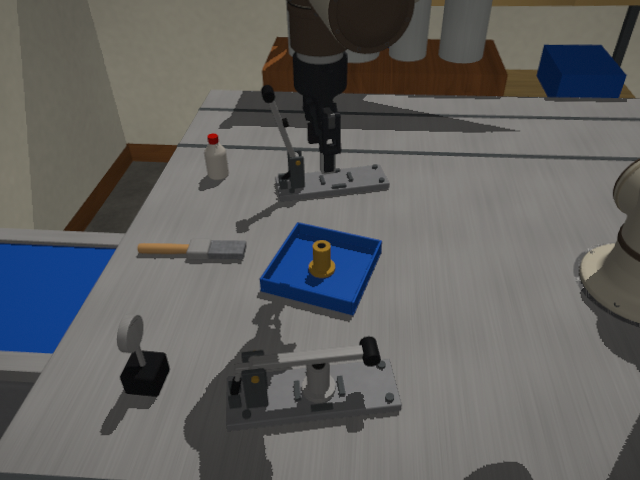

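The bush stands upright near the tray centre (321,262). Its clamp is up (268,94), the steel clamp is shut as before (370,350), and the gripper is clear.

```bash
python3 -c "
from bench import *
print(job_done())"
```

```text
the job is handed in; nothing more can be done
None
```

I opened the brass bush's clamp past its hold-open point, and it rested on its stop by itself. I then lifted the bush out and lowered it until the wrist force showed it touching the tray floor. After that I released it, raised the gripper clear and handed the job in at about 12 s.

The last side picture shows the bush upright near the tray centre, its clamp arm still up and the steel bush's clamp shut where it was. The gripper was well above everything, with contact force near zero. No check failed. The only disagreement was about 4 mm between the top and side views of the bush's position; I used the midpoint for the grasp. `job_done()` gives no verdict, so I can't confirm how it was judged.

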